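# Soft-close check on a washer lid

## Robot

A 6-joint arm with a two-finger parallel gripper is mounted at the origin on the work surface. World frame = base frame: x ahead of the robot, y to its left, z up, the work surface at z = 0. Lengths are in mm, angles in rad, forces in N, time in s.
With the tool pointing down it reaches from about 350 to 775 mm from the base axis. Payload 7.3 kg.
Tool frame: the origin (TCP) lies between the finger pads, 19 mm behind the fingertips; this is the grasp point; z points along the fingers, y is the line along which they close (so a half turn about z gives the same grasp; the last joint's range is limited). The gripper opens to 92 mm and grips with 3 to 60 N. Pads are 19 mm wide; open, the fingers measure 130 mm over their backs; the gripper's body (75 mm by 190 mm) begins 47 mm behind the grasp point.
Start: joints at [-1.265, 0.342, 1.524, -0, 1.275, -0.146], TCP at [229.231, -472.331, 245.541] pointing down, gripper open.
Joint ranges: [-2.53, 2.53], [-0.77, 2.02], [0.04, 2.7], [-1, 4.14], [0.28, 2.66], [-3.11, 3.11]. Speed limits (rad/s): [2.57, 2.57, 3.14, 3.14, 3.14, 3.14].

## Interface

Orientations are given as a unit quaternion [x, y, z, w].
In Python, from plant import ctrl, imaging gives the robot as it stands.
- The arm moves only by the tool apply_moves, never from a script. Its argument "moves" is text: rows parted by semicolons, each of 6 numbers parted by spaces: the shift along the world's x, y, z in units of 80 mm (1.0 is 80 mm), then the turn, a rotation vector about the world's x, y, z in units of 2 pi rad (1.0 is 2 pi rad). A call has 1 to 10 rows; each row is the pose to reach, as a shift and turn from the pose commanded when the call began, turning the shorter way round; what a row does not reach only later rows make up. A row lasts 1/12 s, in which the tool goes at most 41.7 mm and 7.16 degrees, less where a joint would pass 70% of its speed; a pose out of reach is approached as far as the arm can. A call with a number of a shift or a turn outside -1 to 1 is refused whole. A call with a gripper value outside its range is refused whole. "jaw" is the finger opening in mm, from 0 to 91.8, set as the call begins (left out, the last holds). The fingers move at their own pace and stop on an object; "force" is the grip in N (left out, the last holds). Time passes only in rows, so rows that repeat a pose let the fingers close. It gives the time, the measured TCP pose, the force, the opening and the grip force at its end, in the units of the state.
- ctrl.sense(): the state, without advancing time (a new reading comes with each control period).
- imaging.get_image(name): name is "scene" or "top"; returns a dict with "frame" (480x640x3 uint8, red, green, blue), "fx", "fy", "cx", "cy" (pixels), "pose" (4x4, takes a point from camera to world coordinates). Camera axes: x right, y down, z forward; pixel columns grow to the right and rows downward; lengths in mm; the calibration is good to about 2 mm. A picture is of the moment at which its call begins. There is no depth.
- ctrl.job_done(): hands the job in; it is judged then, once.
Trained networks look in a picture, given as the dict that the camera call returned (one of the last four; its "shot" number tells which), for a name from the list of things; names that differ only in an ending like _2 or _b are one class to them, and where a whole thing is asked for, a point or a joint stands for the part that bears it (a point fixed in the world has none). Each returns a list of dicts, best first, with "p" (0 to 1); they miss things now and then, are a little off and sometimes report something else, mostly with a low value. They report only what shows in the picture. A call takes as long as a camera call.
- imaging.search_frame(picture, query): "box" ([left, top, right, bottom] in pixels, round what is visible of it).
- imaging.silhouettes(picture, query): "region" (480x640 bool, what is visible of it) and "box" ([left, top, right, bottom] in pixels, round what is visible of it).
- imaging.landmark_of(picture, query): "at" ([row, column] in pixels: a listed point, or the origin of a listed thing).
The state is a dict: "time_s": time; "joints": joint angles; "dq": joint speeds; "joint_torque": joint torques, N m; "ee_pos": TCP position; "ee_rot": TCP orientation; "force": force on the tool from outside, world axes, zero at the start; "moment": the same for the moment, N m; "opening": finger opening in mm; "grip_force": force on a finger pad.
Only numpy, scipy, OpenCV 4.12 (cv2) and the standard library are available. Lean on these libraries where they do the work, as an engineer would, in place of code of your own. Each camera call takes 0.05 s, during which the arm holds its last target. There are 200 camera calls.

## Task

Check the soft-close lid of the small washer: it stands open; take its blue handle, tip the lid forward and let go while it is still steep (about 65 degrees), so that it sinks shut on its damper alone. Follow the handle down with your open fingers kept closely around it, not touching but ready to catch it, until the lid has shut by itself, then take your hand away. Do not push, hold or slam the lid on its way down, and leave the things standing around alone.

Things in the scene. Friction and masses are not known exactly. Their poses are not given: they have to be found in the camera images.
- washer: White compact top-loading washer on the floor next to the table, 400 mm wide (its x axis), 450 deep (its y axis), deck 55 mm above the table surface; its front faces its own -y. Does not move. Origin: centre of its plan at table-surface height. Grey console along its back: y +80 to +225 mm, top at 115 mm. Free space under the shut handle, in front of the front face.
- lid (a joint): Lid hinge, rad: 0 shut and level, pi/2 upright; starts leaning back on its stop at 1.75. Let go below about 1.25 it sinks on a rotary damper (2.7 N m s/rad) against a balance spring (0.40 N m/rad, slack at 1.75), nominally at (9.81*m*0.125*cos(a)-0.40*(1.75-a)-0.03)/2.7 rad/s; m 1.0 kg nominal, 0.75 to 1.4 (inertia 0.022*m kg m2): 4 to 16 s from 1.15 to shut, 0.08 to 0.38 rad/s at the end.
- lid_pivot (a point): Point on the lid's hinge line at the middle of its width, fixed on the washer at (0, +13, +68) mm in the washer's frame. The hinge line runs along the washer's x axis. Site axes are those of the washer. Lid: grey frame with glass pane, 360 mm wide, 235 from hinge to front edge, 16 thick.
- lid_grip (a point): Point on the blue handle, 272 mm from the hinge line, mid-width; lid shut: on the washer's -y side of the pivot, level with it; upright: straight above it. The handle is a flat tongue 30 mm wide (along the hinge line), 14 thick, 59 long beyond the lid's front edge, in the lid's plane; the point is 37 mm from that edge. Axes turn with the lid: x along the hinge line, -y to the handle's end.
- softener: Yellow softener bottle, 56 mm diameter, 140 mm high, on the washer's console; leave alone. Origin: centre of its base.
- dosing_cup: Orange dosing cup, 56 mm diameter, 50 mm high, on the washer's console; leave alone. Origin: centre of its base.
- pod_jar: Green jar with a white cap, 64 mm diameter, 80 mm high, on the washer's console; leave alone. Origin: centre of its base.

How it is judged (in metres and radians):
On the way, in this order (a step that is already met when the one before it is completed fails the run):
1. the lid is tipped forward off its balance (below 1.3 rad) (value of joint lid below 1.3 rad), for 0.05 s.
2. while the lid sinks by itself (between 0.95 and 0.06 rad, moving), untouched, the TCP stays within 25 mm of the handle point for 2 s without a break (distance between the grasp point and lid_grip below 0.025 m and value of joint lid between 0.06 and 0.95 rad and velocity of joint lid below -0.03 rad/s and contact force between each of the fingers, the arm and lid below 0.5 N), for 2 s.
At the end, for the whole second after the job is handed in: The lid is shut (within 0.03 rad) and at rest, the TCP more than 50 mm away from the handle point; the softener, cup and jar stand upright within 30 mm of where they were (value of joint lid below 0.03 rad and distance between the grasp point and lid_grip above 0.05 m and velocity of joint lid between -0.03 and 0.03 rad/s and distance of each of softener, dosing_cup, pod_jar from where it was at the start of the episode below 0.03 m and angle between each of softener, dosing_cup, pod_jar's own z axis and vertical below 0.2 rad); the robot touches nothing.
It fails at once if the lid comes down unattended: it is sinking between 0.9 and 0.06 rad with the TCP more than 35 mm from the handle point (value of joint lid between 0.06 and 0.9 rad and velocity of joint lid below -0.04 rad/s and distance between the grasp point and lid_grip above 0.035 m).
It fails at once if the lid is held, carried or pushed (over 2 N) on its way down, between 0.9 and 0.06 rad (value of joint lid between 0.06 and 0.9 rad and contact force between any of the fingers, the arm and lid above 2 N).
It fails at once if the lid is slammed or pushed down (closing faster than 0.8 rad/s) (velocity of joint lid below -0.8 rad/s).
It fails at once if the softener, cup or jar is moved by more than 30 mm or tipped (distance of any of softener, dosing_cup, pod_jar from where it was at the start of the episode above 0.03 m or angle between any of softener, dosing_cup, pod_jar's own z axis and vertical above 0.3 rad).
It also fails if it takes over 64 s, if anything falls off the work surface, if the arm or the gripper's body presses on something with over 40 N, if the wrist force passes 120 N, or if a joint passes its speed limit or range.

## Working session

There is one attempt and no reset: what is moved stays moved. The work goes in short steps, Python scripts to look and compute and a tool call to move; the robot and the scene stay as the last step left them, time stands still between calls to the robot, and variables do not carry over. Pictures are saved under pics/ and viewed, at most 10 in all, crops included, and the job is handed in when it is done.

Besides the shell and the picture viewer there is one more tool, called after "Request:" by a JSON object that holds its "name" and its "arguments". apply_moves: Moves the arm, as the interface text tells. Shifts and turns lie within -1 to 1; 1 stands for 80 mm of shift or 2 pi rad of turn. Its arguments: {"type":"object","properties":{"moves":{"type":"string"},"jaw":{"type":"number"},"force":{"type":"number"}},"required":["moves"]}

```bash
mkdir -p pics; ls; cat > h.py <<'E'
import numpy as np, cv2
from plant import ctrl, imaging
def ray(im,rc):
    r,c=rc; d=np.array([(c-im['cx'])/im['fx'],(r-im['cy'])/im['fy'],1.]); P=np.array(im['pose'])
    d=P[:3,:3]@d; return P[:3,3],d/np.linalg.norm(d)
def tri(rays):
    A=np.zeros((3,3));b=np.zeros(3)
    for o,d in rays:
        M=np.eye(3)-np.outer(d,d);A+=M;b+=M@o
    x=np.linalg.solve(A,b); return x,[round(float(np.linalg.norm((np.eye(3)-np.outer(d,d))@(x-o))),1) for o,d in rays]
def proj(im,X):
    P=np.linalg.inv(np.array(im['pose'])); p=P[:3,:3]@np.asarray(X,float)+P[:3,3]
    return im['fx']*p[0]/p[2]+im['cx'],im['fy']*p[1]/p[2]+im['cy']
E
python3 - <<'E'
from h import *
np.set_printoptions(precision=1,suppress=True)
ims={n:imaging.get_image(n) for n in('scene','top')}
for n,im in ims.items():
    cv2.imwrite(f'pics/{n}0.png',im['frame'][:,:,::-1]); print(n,np.array(im['pose'])[:3,3],im['fx'])
for q in ['washer','lid_pivot','lid_grip','softener','dosing_cup','pod_jar']:
    rs=[]
    for n,im in ims.items():
        l=imaging.landmark_of(im,q)
        print(q,n,[(np.round(a['at'],1).tolist(),round(a['p'],2)) for a in l[:2]])
        if l: rs.append(ray(im,l[0]['at']))
    if len(rs)==2: print(*tri(rs))
s=ctrl.sense();print(s)
E
```

```text
pics
scene [1217.9  475.7  907.8] 610.1278892703242
top [395.   41.8 964.3] 458.8088721810495
washer scene [([262.2, 287.3], 0.65)]
washer top [([243.8, 345.5], 0.76)]
[561.6   4.5  -5.4] [0.9, 0.9]
lid_pivot scene [([239.6, 294.0], 0.75), ([302.7, 333.0], 0.37)]
lid_pivot top [([234.0, 340.6], 0.6)]
[565.7  20.6  73.5] [2.8, 2.8]
lid_grip scene [([132.7, 313.2], 0.76)]
lid_grip top [([197.4, 309.2], 0.8)]
[567.9  68.7 340.6] [1.4, 1.4]
softener scene [([301.1, 335.1], 0.56)]
softener top [([171.8, 259.1], 0.87)]
[678.4 179.1 116.6] [0.9, 0.9]
dosing_cup scene [([256.6, 369.7], 0.88)]
dosing_cup top [([194.9, 311.1], 0.37)]
[603.5 132.6 145.1] [61.3, 61.3]
pod_jar scene [([262.8, 289.7], 0.73), ([205.4, 381.0], 0.68)]
pod_jar top [([295.2, 272.7], 0.9)]
[506.3  83.4   5.7] [92.9, 92.9]
{'time_s': 0.7, 'joints': array([-1.3,  0.3,  1.5,  0. ,  1.3, -0.1]), 'dq': array([ 0., -0., -0., -0., -0., -0.]), 'joint_torque': array([  0. , -43.1, -24.4,   0.1,   0. ,  -0. ]), 'ee_pos': array([ 229.2, -472.3,  245.6]), 'ee_rot': array([1. , 0.2, 0. , 0. ]), 'force': array([-0.2, -1. ,  0.4]), 'moment': array([-0.,  0.,  0.]), 'grip_force': 0.0, 'opening': 91.82027327974455}
```

View pics/scene0.png

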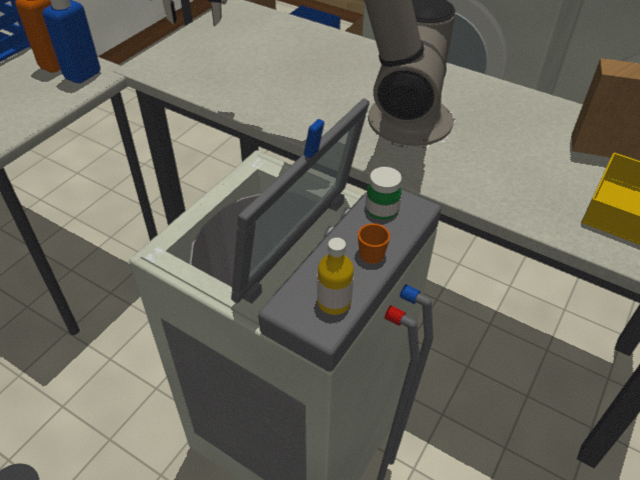

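View pics/top0.png

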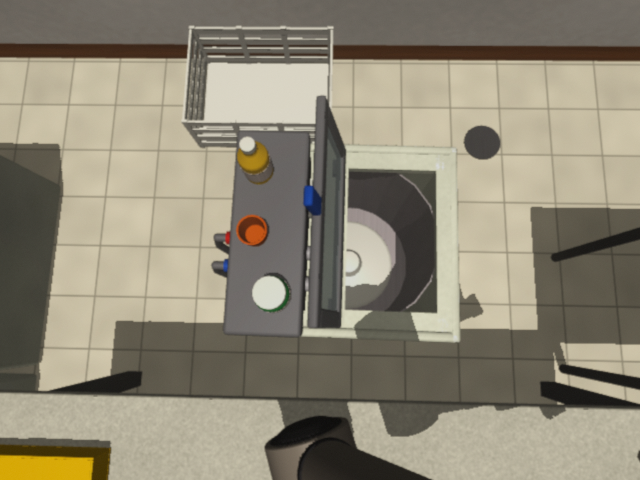

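The scene view shows the lid leaning back with its blue handle at about (314,138); the jar, cup and bottle stand behind it on the console. The top view shows the handle at (312,200) and the washer's front edge running from (456,147) to (459,341), facing world -y. Next I fit the washer pose and test a lid-angle estimator.

```bash
cat >> h.py <<'E'
from scipy.optimize import least_squares
from scipy.spatial.transform import Rotation as R
import json,os
def W(p,pt):
    x,y,t=p; c,s=np.cos(t),np.sin(t); return np.array([x+c*pt[0]-s*pt[1],y+s*pt[0]+c*pt[1],pt[2]])
def lidpt(p,a,u,r,n=0):  # u along hinge, r from hinge, n normal
    return W(p,[u,13-r*np.cos(a)+n*np.sin(a),68+r*np.sin(a)+n*np.cos(a)])
def render(im,p,a):
    m=np.zeros((480,640),np.uint8)
    for (u,r0,r1,h) in((180,0,235,8),(15,235,294,7)):
        P=np.array([proj(im,lidpt(p,a,s*u,r,n)) for s in(-1,1) for r in(r0,r1) for n in(-h,h)],np.float32)
        cv2.fillConvexPoly(m,cv2.convexHull(P).astype(np.int32),1)
    return m>0
def angle(ims,p,lo=-.02,hi=1.8,verbose=True):
    out={}
    for n,im in ims.items():
        l=imaging.landmark_of(im,'lid_grip')
        for k in l[:1]:
            A=np.arange(lo,hi,.005); d=[np.hypot(*(np.array(proj(im,lidpt(p,a,0,272)))-k['at'][::-1])) for a in A]
            i=int(np.argmin(d)); out[n+'_kp']=(round(A[i],3),round(d[i],1),round(k['p'],2))
        s=imaging.silhouettes(im,'lid')
        if s:
            M=s[0]['region']; A=np.arange(lo,hi,.01)
            v=[(lambda r:(r&M).sum()/(r|M).sum())(render(im,p,a)) for a in A]
            i=int(np.argmax(v)); out[n+'_iou']=(round(A[i],3),round(v[i],2),round(s[0]['p'],2))
    return out
E
python3 - <<'E'
from h import *
np.set_printoptions(precision=3,suppress=True)
ims={n:imaging.get_image(n) for n in('scene','top')}
ob=[('top',(200,-225,55),(456,147)),('top',(-200,-225,55),(459,341)),('scene',(200,-225,55),(134,262)),('scene',(-200,-225,55),(262,152)),
('scene',(-200,225,115),(440,206)),('scene',(200,80,115),(262,315)),('top',(200,80,115),(308,132)),('top',(-200,80,115),(302,334)),('top',(-200,225,115),(226,332)),('top',(200,225,115),(240,132)),
('scene',(0,13-272*np.cos(1.75),68+272*np.sin(1.75)),(313.2,132.7)),('top',(0,13-272*np.cos(1.75),68+272*np.sin(1.75)),(309.2,197.4))]
f=lambda p:np.concatenate([np.array(proj(ims[n],W(p,X)))-uv for n,X,uv in ob])
r=least_squares(f,[562,4,0],loss='soft_l1',x_scale=[1,1,.01],f_scale=2); p=r.x; print(p); print(f(p).reshape(-1,2).round(1).tolist())
json.dump(p.tolist(),open('p.json','w'))
print('grip',lidpt(p,1.75,0,272), angle(ims,p))
s=ctrl.sense(); print(R.from_quat(s['ee_rot']).as_matrix())
E
```

```text
[566.658   7.666  -0.012]
[[-0.1, -2.4], [1.6, 0.7], [-8.0, -0.9], [-6.9, -2.7], [3.3, -0.9], [-6.2, -0.9], [0.3, -2.5], [-1.8, 3.1], [-5.3, 2.3], [-4.9, -4.1], [1.3, 2.7], [0.7, 0.8]]
grip [567.376  69.145 335.644] {'scene_kp': (np.float64(1.74), np.float64(3.3), 0.84), 'scene_iou': (np.float64(1.76), np.float64(0.96), 0.94), 'top_iou': (np.float64(1.74), np.float64(0.95), 0.68)}
[[ 0.9    0.437  0.   ]
 [ 0.437 -0.9   -0.   ]
 [-0.     0.    -1.   ]]
```

Request:
{"name": "apply_moves", "arguments": {"moves": "0.35 0.43 0.3 0 0 0.015; 0.7 0.86 0.5 0 0 0.03; 0.7 0.86 0.6 0 0 0.03; 0.7 0.86 0.6 0 0 0.03", "jaw": 91.8}}

```text
time_s: 1.33
ee_pos: [287.4, -402.3, 296.4]
ee_rot: [0.949, 0.316, 0.001, 0.002]
force: [0.7, 0.1, 0.3]
opening: 91.6
grip_force: 0.0
```

Request:
{"name": "apply_moves", "arguments": {"moves": "0.35 0.43 0.3 0 0 0.015; 0.7 0.86 0.54 0 0 0.03; 0.7 0.86 0.54 0 0 0.03; 0.7 0.86 0.54 0 0 0.03"}}

```text
time_s: 1.67
ee_pos: [342.8, -333.7, 338.1]
ee_rot: [0.915, 0.404, 0.001, 0.002]
force: [0.9, -0.7, 0.2]
opening: 91.6
grip_force: 0.0
```

Request:
{"name": "apply_moves", "arguments": {"moves": "0.35 0.43 0 0 0 0.015; 0.7 0.86 0 0 0 0.03; 0.7 0.86 0 0 0 0.03; 0.7 0.86 0 0 0 0.03"}}

```text
time_s: 2.0
ee_pos: [397.6, -265.4, 335.7]
ee_rot: [0.873, 0.488, -0.0, -0.001]
force: [-1.3, -0.3, -0.3]
opening: 91.9
grip_force: 0.0
```

Request:
{"name": "apply_moves", "arguments": {"moves": "0.35 0.43 0 0 0 0.015; 0.7 0.86 0 0 0 0.03; 0.7 0.86 0 0 0 0.03; 0.7 0.86 0 0 0 0.03"}}

```text
time_s: 2.33
ee_pos: [453.5, -197.4, 335.8]
ee_rot: [0.824, 0.567, -0.001, -0.0]
force: [-0.7, -0.0, 0.4]
opening: 91.4
grip_force: 0.0
```

Request:
{"name": "apply_moves", "arguments": {"moves": "0.35 0.43 0 0 0 0.015; 0.7 0.86 0 0 0 0.03; 0.7 0.86 0 0 0 0.03; 0.7 0.86 0 0 0 0.03"}}

```text
time_s: 2.67
ee_pos: [509.4, -129.1, 335.9]
ee_rot: [0.767, 0.642, -0.001, -0.0]
force: [0.3, -0.4, -0.2]
opening: 92.0
grip_force: 0.0
```

Request:
{"name": "apply_moves", "arguments": {"moves": "0.35 0.43 0 0 0 0.015; 0.7 0.86 0 0 0 0.026; 0.72 0.86 0 0 0 0.026; 0.72 0.86 0 0 0 0.026; 0.72 0.86 0 0 0 0.026"}}

```text
time_s: 3.08
ee_pos: [566.0, -61.8, 336.2]
ee_rot: [0.713, 0.701, -0.001, -0.0]
force: [0.1, 0.2, 0.1]
opening: 91.5
grip_force: 0.0
```

Request:
{"name": "apply_moves", "arguments": {"moves": "0 0.25 0 0 0 0; 0 0.5 0 0 0 0; 0 0.8 0 0 0 0; 0 0.8 0 0 0 0"}}

```text
time_s: 3.42
ee_pos: [565.8, 5.0, 337.2]
ee_rot: [0.712, 0.702, 0.0, -0.0]
force: [-0.3, 0.1, 0.3]
opening: 91.6
grip_force: 0.0
```

Request:
{"name": "apply_moves", "arguments": {"moves": "0.01 0.25 0 0 0 0; 0.015 0.5 0.01 0 0 0; 0.015 0.7 0.01 0 0 0; 0.015 0.83 0.01 0 0 0; 0.015 0.83 0.01 0 0 0; 0.015 0.83 0.01 0 0 0"}}

```text
time_s: 3.92
ee_pos: [567.8, 69.4, 337.6]
ee_rot: [0.712, 0.702, -0.0, 0.0]
force: [-0.1, 0.2, -0.1]
opening: 91.8
grip_force: 0.0
```

```bash
python3 - <<'E'
from h import *
ims={n:imaging.get_image(n) for n in('scene','top')}
p=json.load(open('p.json'));print(angle(ims,p))
a=ims['scene']['frame'][40:280,180:440];b=ims['top']['frame'][80:320,180:440]
cv2.imwrite('pics/a1.png',cv2.resize(np.hstack([a,b])[:,:,::-1],None,fx=1.5,fy=1.5))
E
```

```text
{'scene_kp': (np.float64(1.755), np.float64(0.4), 0.77), 'scene_iou': (np.float64(1.76), np.float64(0.94), 0.93), 'top_iou': (np.float64(1.6), np.float64(0.3), 0.73)}
```

View pics/a1.png

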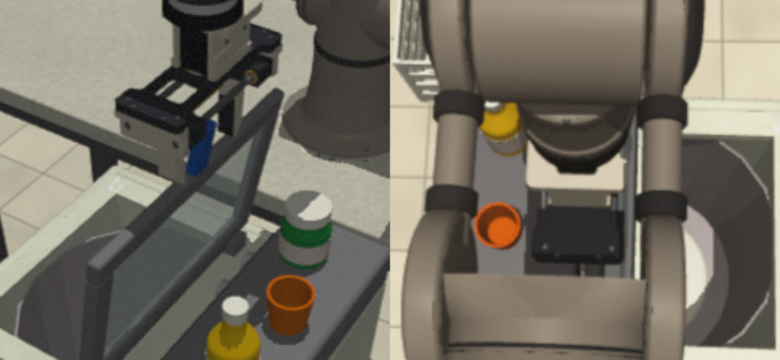

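The crop shows the blue handle (about (205,150) in it) sitting between the two fingers, and the scene estimator reads 1.755 rad. Next I grip the handle.

Request:
{"name": "apply_moves", "arguments": {"moves": "0 0 0 0 0 0; 0 0 0 0 0 0; 0 0 0 0 0 0; 0 0 0 0 0 0; 0 0 0 0 0 0; 0 0 0 0 0 0; 0 0 0 0 0 0; 0 0 0 0 0 0; 0 0 0 0 0 0; 0 0 0 0 0 0", "jaw": 20, "force": 12}}

```text
time_s: 5.05
ee_pos: [565.8, 70.9, 337.4]
ee_rot: [0.712, 0.702, -0.002, -0.002]
force: [-18.5, -0.6, 7.3]
opening: 29.9
grip_force: 12.5
```

```bash
python3 - <<'E'
from h import *
p=json.load(open('p.json'))
g=lambda a:lidpt(p,a,0,272)
for a in (1.65,1.55,1.45,1.35,1.25,1.15,1.12): print(a,((g(a)-g(1.75))/80).round(3))
E
```

```text
1.65 [-0.004 -0.337  0.044]
1.55 [-0.008 -0.677  0.054]
1.45 [-0.012 -1.016  0.03 ]
1.35 [-0.016 -1.351 -0.028]
1.25 [-0.02  -1.678 -0.119]
1.15 [-0.023 -1.995 -0.242]
1.12 [-0.024 -2.087 -0.285]
```

Request:
{"name": "apply_moves", "arguments": {"moves": "-0.02 0 0 0 0 0; -0.04 -0.03 0.005 0 0 0; -0.04 -0.08 0.01 0 0 0; -0.04 -0.15 0.02 0 0 0; -0.04 -0.22 0.03 0 0 0; -0.04 -0.29 0.04 0 0 0; -0.04 -0.36 0.045 0 0 0; -0.04 -0.43 0.05 0 0 0; -0.04 -0.5 0.05 0 0 0; -0.04 -0.57 0.055 0 0 0"}}

```text
time_s: 5.88
ee_pos: [565.0, 24.9, 341.9]
ee_rot: [0.712, 0.702, 0.0, 0.0]
force: [3.0, 2.8, -2.6]
opening: 30.0
grip_force: 12.0
```

Request:
{"name": "apply_moves", "arguments": {"moves": "0 -0.07 0 0 0 0; 0 -0.14 0 0 0 0; 0 -0.22 -0.005 0 0 0; 0 -0.3 -0.01 0 0 0; -0.005 -0.38 -0.02 0 0 0; -0.005 -0.46 -0.03 0 0 0; -0.005 -0.54 -0.04 0 0 0; -0.01 -0.62 -0.055 0 0 0; -0.01 -0.7 -0.07 0 0 0; -0.01 -0.78 -0.085 0 0 0"}}

```text
time_s: 6.72
ee_pos: [563.9, -38.0, 335.5]
ee_rot: [0.712, 0.702, 0.0, 0.0]
force: [0.2, 2.8, 5.2]
opening: 30.0
grip_force: 12.0
```

```bash
python3 - <<'E'
from h import *
ims={n:imaging.get_image(n) for n in('scene',)}
p=json.load(open('p.json'));print(angle(ims,p)); s=ctrl.sense();print(s['time_s'],s['ee_pos'],s['force'])
g=lambda a:lidpt(p,a,0,272)
for a in (1.35,1.25,1.15,1.12): print(a,g(a).round(1))
E
```

```text
{'scene_kp': (np.float64(1.38), np.float64(3.8), 0.81), 'scene_iou': (np.float64(-0.02), np.float64(0.0), 0.49)}
6.8667 [563.91987767 -38.70503962 335.25865946] [-1.07723924 -0.88072057  4.8971576 ]
1.35 [566.1 -38.9 333.4]
1.25 [565.8 -65.1 326.1]
1.15 [565.5 -90.4 316.3]
1.12 [565.4 -97.8 312.8]
```

Request:
{"name": "apply_moves", "arguments": {"moves": "0 -0.07 -0.015 0 0 0; 0 -0.14 -0.03 0 0 0; 0 -0.21 -0.05 0 0 0; 0 -0.28 -0.07 0 0 0; 0 -0.35 -0.095 0 0 0; -0.005 -0.42 -0.12 0 0 0; -0.005 -0.49 -0.145 0 0 0; -0.005 -0.56 -0.175 0 0 0; -0.005 -0.62 -0.2 0 0 0; -0.005 -0.65 -0.215 0 0 0"}}

```text
time_s: 7.7
ee_pos: [563.1, -90.3, 317.9]
ee_rot: [0.712, 0.702, -0.001, 0.0]
force: [-2.9, -1.5, 6.0]
opening: 29.7
grip_force: 12.0
```

```bash
python3 - <<'E'
from h import *
ims={n:imaging.get_image(n) for n in('scene','top')}
p=json.load(open('p.json'));print(angle(ims,p)); s=ctrl.sense();print(s['time_s'],s['ee_pos'],s['force'])
for n in ims: print(n,[(b['box'],round(b['p'],2)) for b in imaging.search_frame(ims[n],'lid')])
a=ims['scene']['frame'][40:280,120:440];b=ims['top']['frame'][80:320,180:500]
cv2.imwrite('pics/a2.png',cv2.resize(np.hstack([a,b])[:,:,::-1],None,fx=1.25,fy=1.25))
E
```

```text
{'scene_kp': (np.float64(1.17), np.float64(2.4), 0.85), 'scene_iou': (np.float64(1.18), np.float64(0.95), 0.57), 'top_iou': (np.float64(1.36), np.float64(0.63), 0.95)}
8.0 [563.08014731 -90.05788534 317.99264066] [-2.66127879 -3.10465858  4.9441218 ]
scene [([173.3, 82.3, 343.4, 301.0], 0.91)]
top [([331.8, 100.0, 405.5, 330.0], 0.83)]
```

View pics/a2.png

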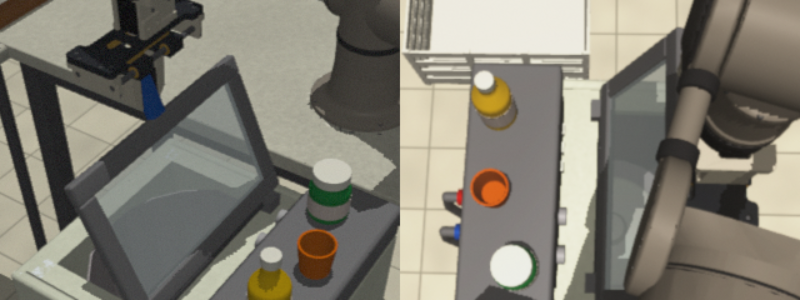

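Scene view: the handle (about (152,98) in the crop) is held between the fingers with the lid at about 1.16 rad; the console items haven't moved. Next I release it.

Request:
{"name": "apply_moves", "arguments": {"moves": "0 0 0 0 0 0; 0 0 0 0 0 0; 0 0 0 0 0 0; 0 0 0 0 0 0; 0 0 0 0 0 0; 0 0 0 0 0 0", "jaw": 91.8}}

```text
time_s: 8.6
ee_pos: [563.6, -89.0, 317.7]
ee_rot: [0.712, 0.702, -0.0, -0.0]
force: [-0.7, 0.9, 0.1]
opening: 65.5
grip_force: 0.0
```

```bash
cat > track.py <<'E'
from h import *
from scipy.integrate import solve_ivp
p=json.load(open('p.json'))
log=json.load(open('log.json')) if os.path.exists('log.json') else []
t=ctrl.sense()['time_s']; im=imaging.get_image('scene'); o=angle({'scene':im},p)
for k,v in o.items():
    ok=(v[1]<8 and v[2]>.4) if 'kp' in k else v[1]>.8
    if ok: log.append((float(t),float(v[0])))
json.dump(log,open('log.json','w'))
L=np.array(log); t0=L[0,0]
def sim(m,a0,ts):
    f=lambda t,a:-np.maximum((9.81*m*.125*np.cos(a)-.4*(1.75-a)-.03)/2.7,0)
    return np.maximum(solve_ivp(f,(0,ts[-1]+.01),[a0],t_eval=ts,max_step=.1).y[0],0)
def res(q):
    u=np.unique(L[:,0]); s=dict(zip(u,sim(q[0],q[1],u-t0))); return np.r_[[(s[x]-y)/.01 for x,y in L],(q[0]-1)/.2]
q=least_squares(res,[1,L[0,1]],bounds=([.7,.9],[1.5,1.25]),loss='soft_l1',diff_step=1e-3).x
s=ctrl.sense(); T=s['time_s']; e=np.array(s['ee_pos'])
ts=np.r_[T-t0,T-t0+np.arange(1,11)/12]; A=sim(*q,ts)
G=np.array([lidpt(p,a,-3,272) for a in A])
print(o,'m,a0',q.round(3),'t',round(T,2),'now a',A[0].round(3),'dist',np.linalg.norm(G[0]-e).round(1),'d',(e-G[0]).round(1),'F',np.round(s['force'],1))
print('A',A[1:].round(2)); print(((G[1:]-e)/80).round(2).tolist())
E
python3 track.py
```

```text
{'scene_kp': (np.float64(1.135), np.float64(0.1), 0.93), 'scene_iou': (np.float64(1.16), np.float64(0.95), 0.55)} m,a0 [1.    1.148] t 8.75 now a 1.134 dist 6.3 d [1.2 5.2 3.4] F [-0.8  0.4 -0.1]
A [1.13 1.12 1.11 1.1  1.09 1.09 1.08 1.07 1.06 1.05]
[[-0.01, -0.09, -0.05], [-0.02, -0.11, -0.06], [-0.02, -0.14, -0.08], [-0.02, -0.16, -0.09], [-0.02, -0.19, -0.1], [-0.02, -0.21, -0.11], [-0.02, -0.24, -0.13], [-0.02, -0.26, -0.14], [-0.02, -0.29, -0.16], [-0.02, -0.32, -0.17]]
```

Request:
{"name": "apply_moves", "arguments": {"moves": "0 -0.05 -0.03 0 0 0; 0 -0.1 -0.05 0 0 0; 0 -0.14 -0.07 0 0 0; 0 -0.16 -0.08 0 0 0; 0 -0.19 -0.1 0 0 0; 0 -0.21 -0.11 0 0 0"}}

```text
time_s: 9.25
ee_pos: [563.6, -106.3, 308.8]
ee_rot: [0.712, 0.702, -0.0, -0.0]
force: [0.2, -0.1, 0.8]
opening: 92.0
grip_force: 0.0
```

```bash
python3 track.py
```

```text
{'scene_kp': (np.float64(1.075), np.float64(0.3), 0.56), 'scene_iou': (np.float64(1.09), np.float64(0.96), 0.58)} m,a0 [1.019 1.147] t 9.4 now a 1.066 dist 5.7 d [1.3 4.7 2.9] F [1.  0.9 0.2]
A [1.06 1.05 1.04 1.03 1.02 1.01 1.   0.99 0.97 0.96]
[[-0.02, -0.09, -0.05], [-0.02, -0.11, -0.07], [-0.02, -0.14, -0.09], [-0.02, -0.17, -0.1], [-0.02, -0.2, -0.12], [-0.02, -0.23, -0.14], [-0.02, -0.26, -0.16], [-0.02, -0.29, -0.18], [-0.02, -0.32, -0.2], [-0.02, -0.36, -0.22]]
```

Request:
{"name": "apply_moves", "arguments": {"moves": "0 -0.07 -0.04 0 0 0; 0 -0.11 -0.07 0 0 0; 0 -0.14 -0.09 0 0 0; 0 -0.17 -0.1 0 0 0; 0 -0.2 -0.12 0 0 0; 0 -0.23 -0.14 0 0 0; 0 -0.26 -0.16 0 0 0; 0 -0.29 -0.18 0 0 0"}}

```text
time_s: 10.07
ee_pos: [563.6, -129.4, 294.6]
ee_rot: [0.712, 0.702, 0.0, 0.0]
force: [-0.7, -0.4, 0.2]
opening: 91.6
grip_force: 0.0
```

```bash
python3 track.py
```

```text
{'scene_kp': (np.float64(0.99), np.float64(2.2), 0.73), 'scene_iou': (np.float64(1.02), np.float64(0.96), 0.88)} m,a0 [0.967 1.143] t 10.22 now a 0.983 dist 1.8 d [1.5 0.9 0.3] F [ 0.2 -0.6 -0.3]
A [0.97 0.96 0.95 0.94 0.93 0.92 0.91 0.9  0.89 0.87]
[[-0.02, -0.04, -0.02], [-0.02, -0.07, -0.04], [-0.02, -0.1, -0.06], [-0.02, -0.13, -0.08], [-0.02, -0.15, -0.1], [-0.02, -0.18, -0.13], [-0.02, -0.21, -0.15], [-0.02, -0.24, -0.17], [-0.02, -0.27, -0.2], [-0.02, -0.3, -0.22]]
```

Request:
{"name": "apply_moves", "arguments": {"moves": "0 -0.03 -0.02 0 0 0; 0 -0.06 -0.04 0 0 0; 0 -0.09 -0.06 0 0 0; 0 -0.12 -0.08 0 0 0; 0 -0.15 -0.1 0 0 0; 0 -0.18 -0.12 0 0 0; 0 -0.21 -0.14 0 0 0; 0 -0.24 -0.17 0 0 0"}}

```text
time_s: 10.88
ee_pos: [563.7, -148.6, 281.1]
ee_rot: [0.712, 0.702, 0.0, 0.0]
force: [0.6, 1.0, 0.4]
opening: 91.8
grip_force: 0.0
```

```bash
python3 track.py
```

```text
{'scene_kp': (np.float64(1.795), np.float64(123.4), 0.72), 'scene_iou': (np.float64(0.92), np.float64(0.96), 0.94)} m,a0 [0.929 1.14 ] t 11.03 now a 0.899 dist 1.7 d [ 1.7  0.1 -0.1] F [ 1.  -0.4 -0.2]
A [0.89 0.88 0.87 0.86 0.84 0.83 0.82 0.81 0.8  0.79]
[[-0.02, -0.03, -0.02], [-0.02, -0.06, -0.04], [-0.02, -0.09, -0.07], [-0.02, -0.11, -0.09], [-0.02, -0.14, -0.12], [-0.02, -0.17, -0.14], [-0.02, -0.2, -0.17], [-0.02, -0.23, -0.2], [-0.02, -0.26, -0.22], [-0.02, -0.29, -0.25]]
```

Request:
{"name": "apply_moves", "arguments": {"moves": "0 -0.03 -0.02 0 0 0; 0 -0.05 -0.04 0 0 0; 0 -0.08 -0.06 0 0 0; 0 -0.11 -0.09 0 0 0; 0 -0.14 -0.11 0 0 0; 0 -0.17 -0.14 0 0 0; 0 -0.2 -0.16 0 0 0; 0 -0.22 -0.19 0 0 0"}}

```text
time_s: 11.7
ee_pos: [563.6, -166.3, 265.8]
ee_rot: [0.712, 0.702, 0.0, 0.0]
force: [0.1, -0.3, -0.2]
opening: 91.8
grip_force: 0.0
```

```bash
python3 track.py
```

```text
{'scene_kp': (np.float64(0.78), np.float64(0.7), 0.61), 'scene_iou': (np.float64(0.8), np.float64(0.95), 0.66)} m,a0 [0.95  1.143] t 11.85 now a 0.772 dist 11.5 d [2.  8.1 7.9] F [-1.  -0.4  0.7]
A [0.76 0.75 0.73 0.72 0.71 0.69 0.68 0.67 0.65 0.64]
[[-0.03, -0.13, -0.13], [-0.03, -0.16, -0.16], [-0.03, -0.19, -0.2], [-0.03, -0.22, -0.23], [-0.03, -0.25, -0.26], [-0.03, -0.28, -0.3], [-0.03, -0.31, -0.34], [-0.03, -0.34, -0.37], [-0.03, -0.37, -0.41], [-0.03, -0.4, -0.45]]
```

Request:
{"name": "apply_moves", "arguments": {"moves": "-0.01 -0.12 -0.12 0 0 0; -0.02 -0.16 -0.16 0 0 0; -0.02 -0.19 -0.2 0 0 0; -0.02 -0.22 -0.23 0 0 0; -0.02 -0.25 -0.26 0 0 0; -0.02 -0.28 -0.3 0 0 0; -0.02 -0.31 -0.34 0 0 0; -0.02 -0.35 -0.38 0 0 0"}}

```text
time_s: 12.52
ee_pos: [562.1, -194.0, 235.3]
ee_rot: [0.712, 0.703, 0.0, 0.0]
force: [0.4, 0.5, -0.4]
opening: 91.6
grip_force: 0.0
```

```bash
python3 track.py
```

```text
{'scene_kp': (np.float64(0.675), np.float64(1.5), 0.69), 'scene_iou': (np.float64(0.65), np.float64(0.96), 0.95)} m,a0 [0.951 1.143] t 12.67 now a 0.638 dist 6.3 d [0.7 3.6 5.2] F [-0.6  0.1 -0.6]
A [0.62 0.61 0.59 0.58 0.57 0.55 0.54 0.52 0.51 0.49]
[[-0.01, -0.07, -0.1], [-0.01, -0.1, -0.14], [-0.01, -0.13, -0.18], [-0.01, -0.16, -0.23], [-0.01, -0.19, -0.27], [-0.01, -0.21, -0.31], [-0.01, -0.24, -0.36], [-0.01, -0.26, -0.4], [-0.01, -0.29, -0.44], [-0.01, -0.31, -0.49]]
```

Request:
{"name": "apply_moves", "arguments": {"moves": "0 -0.07 -0.09 0 0 0; 0 -0.1 -0.14 0 0 0; 0 -0.13 -0.18 0 0 0; 0 -0.16 -0.23 0 0 0; 0 -0.19 -0.27 0 0 0; 0 -0.21 -0.31 0 0 0; 0 -0.24 -0.36 0 0 0; 0 -0.27 -0.42 0 0 0"}}

```text
time_s: 13.33
ee_pos: [562.1, -215.8, 201.7]
ee_rot: [0.712, 0.702, 0.0, 0.0]
force: [0.5, -0.7, 0.5]
opening: 91.8
grip_force: 0.0
```

```bash
python3 track.py
```

```text
{'scene_kp': (np.float64(0.515), np.float64(0.7), 0.96), 'scene_iou': (np.float64(0.49), np.float64(0.94), 0.78)} m,a0 [0.96  1.146] t 13.48 now a 0.482 dist 8.7 d [0.8 4.7 7.3] F [ 0.8 -0.2  0.4]
A [0.47 0.45 0.44 0.42 0.4  0.39 0.37 0.36 0.34 0.32]
[[-0.01, -0.08, -0.14], [-0.01, -0.11, -0.19], [-0.01, -0.13, -0.23], [-0.01, -0.15, -0.28], [-0.01, -0.17, -0.33], [-0.01, -0.19, -0.38], [-0.01, -0.21, -0.43], [-0.01, -0.23, -0.48], [-0.01, -0.25, -0.53], [-0.01, -0.27, -0.59]]
```

Request:
{"name": "apply_moves", "arguments": {"moves": "0 -0.08 -0.13 0 0 0; 0 -0.11 -0.18 0 0 0; 0 -0.13 -0.23 0 0 0; 0 -0.15 -0.28 0 0 0; 0 -0.17 -0.33 0 0 0; 0 -0.19 -0.38 0 0 0; 0 -0.22 -0.44 0 0 0; 0 -0.25 -0.51 0 0 0"}}

```text
time_s: 14.15
ee_pos: [562.2, -235.7, 160.9]
ee_rot: [0.712, 0.702, 0.0, 0.0]
force: [-1.1, 0.9, 0.0]
opening: 91.7
grip_force: 0.0
```

```bash
python3 track.py
```

```text
{'scene_kp': (np.float64(0.355), np.float64(2.1), 0.65), 'scene_iou': (np.float64(0.36), np.float64(0.94), 0.71)} m,a0 [0.959 1.145] t 14.3 now a 0.328 dist 5.0 d [1.  1.2 4.8] F [-0.1 -0.5  0.4]
A [0.31 0.3  0.28 0.27 0.25 0.23 0.22 0.2  0.19 0.17]
[[-0.01, -0.03, -0.11], [-0.01, -0.05, -0.16], [-0.01, -0.06, -0.21], [-0.01, -0.08, -0.27], [-0.01, -0.09, -0.32], [-0.01, -0.1, -0.37], [-0.01, -0.12, -0.42], [-0.01, -0.13, -0.47], [-0.01, -0.14, -0.52], [-0.01, -0.15, -0.58]]
```

Request:
{"name": "apply_moves", "arguments": {"moves": "0 -0.04 -0.1 0 0 0; 0 -0.06 -0.15 0 0 0; 0 -0.08 -0.2 0 0 0; 0 -0.1 -0.26 0 0 0; 0 -0.11 -0.31 0 0 0; 0 -0.12 -0.36 0 0 0; 0 -0.14 -0.42 0 0 0; 0 -0.15 -0.48 0 0 0"}}

```text
time_s: 14.97
ee_pos: [562.1, -247.7, 122.3]
ee_rot: [0.712, 0.702, 0.0, 0.0]
force: [-0.4, -1.0, 0.2]
opening: 91.6
grip_force: 0.0
```

```bash
python3 track.py
```

```text
{'scene_kp': (np.float64(0.22), np.float64(1.7), 0.94), 'scene_iou': (np.float64(0.19), np.float64(0.93), 0.62)} m,a0 [0.959 1.145] t 15.12 now a 0.175 dist 6.9 d [ 1.1 -0.3  6.8] F [-0.2  0.5  0.6]
A [0.16 0.14 0.13 0.11 0.1  0.08 0.07 0.06 0.04 0.03]
[[-0.01, -0.0, -0.14], [-0.01, -0.01, -0.19], [-0.01, -0.02, -0.24], [-0.01, -0.03, -0.29], [-0.01, -0.03, -0.34], [-0.01, -0.04, -0.39], [-0.01, -0.04, -0.44], [-0.01, -0.04, -0.49], [-0.01, -0.04, -0.54], [-0.01, -0.05, -0.58]]
```

Request:
{"name": "apply_moves", "arguments": {"moves": "0 -0.01 -0.12 0 0 0; 0 -0.02 -0.18 0 0 0; 0 -0.03 -0.23 0 0 0; 0 -0.04 -0.28 0 0 0; 0 -0.05 -0.33 0 0 0; 0 -0.05 -0.38 0 0 0; 0 -0.06 -0.43 0 0 0; 0 -0.06 -0.48 0 0 0; 0 -0.06 -0.52 0 0 0; 0 -0.06 -0.55 0 0 0"}}

```text
time_s: 15.95
ee_pos: [561.9, -252.3, 78.3]
ee_rot: [0.712, 0.702, -0.0, -0.0]
force: [1.0, -0.5, -0.2]
opening: 91.6
grip_force: 0.0
```

Request:
{"name": "apply_moves", "arguments": {"moves": "0 0 -0.02 0 0 0; 0 0 -0.03 0 0 0; 0 0 -0.03 0 0 0; 0 0 -0.03 0 0 0; 0 0 -0.03 0 0 0; 0 0 -0.03 0 0 0; 0 0 -0.03 0 0 0; 0 0 -0.03 0 0 0; 0 0 -0.03 0 0 0; 0 0 -0.03 0 0 0"}}

```text
time_s: 16.78
ee_pos: [562.0, -252.3, 76.4]
ee_rot: [0.712, 0.702, 0.0, 0.0]
force: [1.1, -0.7, 0.2]
opening: 91.8
grip_force: 0.0
```

```bash
python3 track.py; python3 - <<'E'
from h import *
im=imaging.get_image('scene');cv2.imwrite('pics/a3.png',im['frame'][:,:,::-1])
E
```

```text
{'scene_kp': (np.float64(0.005), np.float64(0.3), 0.9), 'scene_iou': (np.float64(-0.01), np.float64(0.94), 0.92)} m,a0 [0.959 1.145] t 16.93 now a 0.0 dist 8.5 d [ 1.4 -1.1  8.3] F [ 0.6 -0.9 -0.2]
A [0. 0. 0. 0. 0. 0. 0. 0. 0. 0.]
[[-0.02, 0.01, -0.1], [-0.02, 0.01, -0.1], [-0.02, 0.01, -0.1], [-0.02, 0.01, -0.1], [-0.02, 0.01, -0.1], [-0.02, 0.01, -0.1], [-0.02, 0.01, -0.1], [-0.02, 0.01, -0.1], [-0.02, 0.01, -0.1], [-0.02, 0.01, -0.1]]
```

View pics/a3.png

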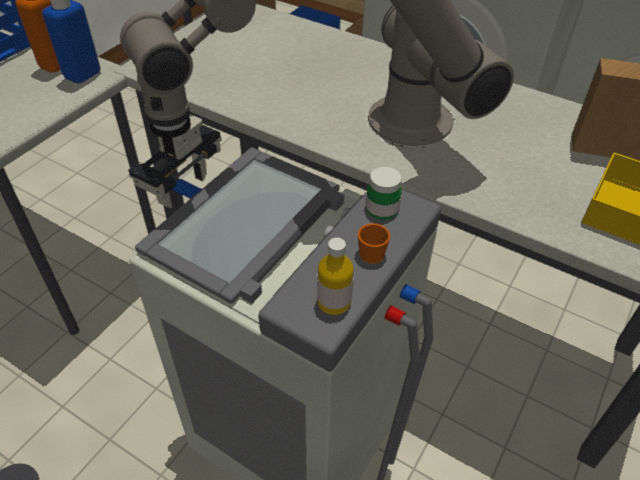

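The picture shows the lid shut, level on the deck, with the blue handle at about (188,188) between the open fingers and the console items in place. Next I lift straight up.

Request:
{"name": "apply_moves", "arguments": {"moves": "0 0 0.2 0 0 0; 0 0 0.5 0 0 0; 0 0 0.9 0 0 0; 0 0 1 0 0 0; 0 0 1 0 0 0"}}

```text
time_s: 17.4
ee_pos: [563.5, -253.1, 159.5]
ee_rot: [0.712, 0.702, 0.001, 0.003]
force: [0.0, -0.3, -0.4]
opening: 91.9
grip_force: 0.0
```

Request:
{"name": "apply_moves", "arguments": {"moves": "0 -0.2 0.3 0 0 0; 0 -0.4 0.5 0 0 0; 0 -0.5 0.5 0 0 0; 0 -0.5 0.5 0 0 0; 0 -0.5 0.5 0 0 0; 0 -0.5 0.5 0 0 0"}}

```text
time_s: 17.9
ee_pos: [561.3, -291.3, 194.2]
ee_rot: [0.712, 0.702, -0.0, -0.002]
force: [-1.0, -0.3, 0.5]
opening: 91.8
grip_force: 0.0
```

```bash
python3 track.py | head -1; python3 -c "
from plant import ctrl
print(ctrl.job_done())"
```

```text
{'scene_kp': (np.float64(0.02), np.float64(3.3), 0.6), 'scene_iou': (np.float64(-0.01), np.float64(0.94), 0.93)} m,a0 [0.959 1.145] t 18.05 now a 0.0 dist 133.5 d [  1.2 -40.1 127.3] F [ 0.3 -0.  -0.3]
the job is handed in; nothing more can be done
None
```

I let the lid go at about 1.15 rad and it sank shut on its damper alone, with the open fingers staying about 12 mm or less from the handle by camera estimate and no contact force showing; the hand is clear and the job is handed in, though no verdict came back.

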